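Load a bend-test bar and hold it at the set force

ROBOT

A 7-joint arm with a two-finger parallel gripper is mounted at the origin on the work surface. World frame = base frame: x ahead of the robot, y to its left, z up, the work surface at z = 0. Lengths are in m, angles in rad, forces in N, time in s.
With the tool pointing down it reaches from about 0.35 to 0.9 m from the base axis. Payload 19.9 kg.
Tool frame: the origin (TCP) lies midway between the tips of the shut fingers; the grasp point (between the pads) lies 19 mm behind it (ctrl.tcp_to_grasp is the distance from the TCP to the grasp point, in m); z points along the fingers, y is the line along which they close (so a half turn about z gives the same grasp; the last joint's range is limited). The gripper opens to 94 mm and grips with 3 to 60 N. Pads are 16 mm wide; open, the fingers measure 119 mm over their backs; the gripper's body (75 mm by 177 mm) begins 78 mm behind the grasp point.
Start: joints at [-1.143, 0.417, -0.01, 1.614, 0.005, 1.111, -0.053], TCP at [0.282, 0.558, 0.185] pointing down, gripper open.
Joint ranges: [-2.81, 2.81], [-0.39, 2.02], [-1.27, 1.25], [0.06, 2.57], [-1.19, 4.33], [0.19, 2], [-2.82, 2.82]. Speed limits (rad/s): [1.89, 1.89, 2.39, 2.39, 3.01, 3.01, 3.01].

INTERFACE

Orientations are given as a unit quaternion [x, y, z, w].
In Python, from bench import status, grab_frame, camera_model, workorder, ctrl gives the robot as it stands.
- The arm moves only by the shell command python3 -m handwheel 'ROWS'. ROWS is JSON, a list of rows, each a list of 7 numbers: the closure in counts, from 0 (fully open) to 255 (shut), then the shift along the tool's x, y, z in mm, then the turn, a rotation vector about the tool's x, y, z in rad. A call has 1 to 12 rows; each row shifts and turns the commanded pose from where the row before left it, along the tool's axes as they then stand; what a row does not reach is not made up. A row lasts 1/10 s, in which the tool goes at most 50 mm and 8.59 degrees, less where a joint would pass 70% of its speed; a pose out of reach is approached as far as the arm can. A call is refused whole if a number of a shift passes 50 or a number of a turn 0.15, either way. A call with a gripper value outside its range is refused whole. The fingers move at their own pace and stop on an object; the grip force is fixed at half the most. Time passes only in rows, so rows that do not move let the fingers close. It gives the time, the measured TCP pose, the force, the opening and the grip force at its end, in the units of the state.
- status.observe(): the state, without advancing time (a new reading comes with each control period).
- grab_frame(name): name is "scene" or "top"; returns the picture (384x512x3 uint8, red, green, blue); there is no depth.
- camera_model(name): a dict with "fovy" (degrees; the focal length in pixels is half the picture's height over the tangent of half this angle, whatever the lens; pixels are square), "cx", "cy" (the principal point, pixels), "rvec" (rotation vector, rad) and "tvec" (3), from world to camera coordinates, as OpenCV has them. Camera axes: x right, y down, z forward; pixel columns grow to the right and rows downward; lengths in m; the calibration is good to about 2 mm. A picture is of the moment at which its call begins. camera_model takes no time and is no camera call.
- workorder.job_done(): hands the job in; it is judged then, once.
The state is a dict: "clock": time; "qpos": joint angles; "dq": joint speeds; "joint_torque": joint torques, N m; "position": TCP position; "orientation": TCP orientation; "wrist_force": force on the tool from outside, world axes, zero at the start; "ft_torque": the same for the moment, N m; "finger_gap": finger opening in m; "finger_force": force on a finger pad.
Only numpy, scipy, OpenCV 4.12 (cv2) and the standard library are available. Lean on these libraries where they do the work, as an engineer would, in place of code of your own. Each camera call takes 0.05 s, during which the arm holds its last target. There are 200 camera calls.

TASK

Set up the bend test on the hand-lever force stand: lay the green bar square and centred across the two support rollers under the loading nose and let go of it. Then push the red lever knob down until the nose seats on the bar and the gauge needle stands in the green band at 30 newtons, never letting it reach the red limit line at 40. Keep it there: the program finishes while still holding the lever down with the needle in the green; leave the other things on the bench alone.

Things in the scene. Friction and masses are not known exactly. Their poses are not given: they have to be found in the camera images.
- green_bar_mid (a point): middle of the loose green glass-fibre bar, 260 x 20 x 10 mm, about 0.1 kg: x along its length, y across, z up, half-way up (5 mm above its underside). It lies on a 3 mm blue mat with the white and black bars, side by side 60 mm apart in changing order. Grip it across its width about 100 mm from the middle, near the end that will stick out on the stand's +y side.
- white_bar_mid (a point): middle of the white bar, same size: a bystander
- black_bar_mid (a point): middle of the black bar, same size: a bystander
- stand: fixed hand-lever force stand; origin on the bench straight below the loading nose; +x points back to the column (40 mm thick, 425 mm high, at x = 125 mm), -x is the open front where the dial looks and the bar goes in, +y the open side, -y the side with the lever, z up. Grey base plate: x -90 to +180 mm, 170 mm wide, 25 mm high.
- rest (a point): point midway between the two support rollers at the height of their tops, 80 mm above the bench; axes as stand. The rollers lie along x, 12 mm thick, 44 mm long, at y = -70 and +70 mm, on 20 mm wide blocks on a beam (180 mm along y, 44 mm wide, top 45 mm above the bench). The bar lies along y on both, its middle over this point.
- nose_edge (a point): middle of the lower edge of the loading nose, a 12 mm steel roller along the stand's x, 34 mm long. With the lever up it is 28 to 38 mm above the roller tops, so 18 to 28 mm above a laid bar: the head is clamped at a height that differs from day to day. Axes as stand.
- nose: gauge plunger that carries the loading nose; use nose_edge for its place (this origin is off the part). The gauge above it (60 mm wide along the stand's y; dial 72 mm across, its front 30 mm ahead of the nose) begins 154 to 164 mm above the bench with the lever up and reaches 300 mm.
- lever: the lever; origin on its pivot, at stand x = 60, y = -80 mm, 235 to 245 mm above the bench. From there it points to the stand's front, at rest 0.40 rad upward; a spring lifts it back when let go. Pushing the knob down turns it up to 1.25 rad and lowers the nose 40 mm per radian: the nose meets a laid bar after 0.45 to 0.70 rad, and 30 N comes 0.25 rad later.
- knob (a point): centre of the red ball knob, 40 mm in diameter, on the lever 200 mm from the pivot, about 318 mm above the bench at rest. It moves on an arc about the pivot in a vertical plane along the stand's x. Along that arc it takes about 3 N at first, 4 N just before the nose touches, 11 N at 30 N on the gauge.
- needle (a joint): gauge needle: 0 unloaded, 0.1 rad per newton on the bar, clockwise from 7 o'clock. Green band 2.5 to 3.5 (25 to 35 N: from 12 o'clock to about 2 o'clock), red limit line at 4.0, end of scale 5.0. Once the nose touches, it rises about 0.6 rad for each 10 mm of knob travel along the arc.
- mug: blue mug, 80 mm wide, 95 mm high, a bystander; origin under its centre
- weight: brass calibration weight, 48 mm wide, 76 mm high, a bystander; origin under its centre
- caliper: steel caliper lying flat, 230 mm long, a bystander; origin under its middle
- screwdriver: screwdriver lying flat, a bystander

How it is judged:
By the outcome, as a careful person would: the job done as asked, in the order asked, and still so for the second after the job is handed in, while the arm keeps its last pose, push and grip.
It also fails if it takes over 67 s, if anything falls off the work surface, if the arm or the gripper's body presses on something with over 40 N, if the wrist force passes 120 N, or if a joint passes its speed limit or range.

## Working session

There is one attempt and no reset: what is moved stays moved. The work goes in short steps, Python scripts to look and compute and a shell command to move; the robot and the scene stay as the last step left them, time stands still between calls to the robot, and variables do not carry over. Pictures are saved under pics/ and viewed, at most 10 in all, crops included, and the job is handed in when it is done.

```bash
ls; mkdir -p pics; python3 - <<'E'
from bench import status, grab_frame, camera_model, ctrl
import cv2
s=status.observe();print(s)
for n in("scene","top"):
    im=grab_frame(n);cv2.imwrite(f"pics/{n}0.png",im[:,:,::-1]);print(n,camera_model(n))
print(ctrl.tcp_to_grasp)
E
```

```text
pics
{'clock': 0.0, 'qpos': array([-1.1434937 ,  0.41799993, -0.01027999,  1.61419207,  0.0046891 ,
        1.11068645, -0.05296995]), 'dq': array([-4.26746180e-04,  9.98571958e-04, -8.98939661e-04, -5.62156442e-04,
        8.05888627e-04,  1.68410318e-06,  3.43774046e-04]), 'joint_torque': array([ 1.60700538e-04, -8.51264262e+01,  6.38953149e-01, -4.25969732e+01,
       -4.87970479e-02,  1.88060902e-02,  1.24924532e-04]), 'position': array([0.28222294, 0.55718823, 0.18440169]), 'orientation': array([ 2.32254593e-01,  9.72654824e-01, -6.22911304e-04, -1.01110532e-04]), 'wrist_force': array([0.18194384, 0.05878665, 0.33344419]), 'ft_torque': array([-0.00458554,  0.0089392 , -0.00289608]), 'finger_force': 0.0, 'finger_gap': 0.09442581621134315}
scene {'fovy': 54.188538719761176, 'cx': 258.71171037033736, 'cy': 190.76098108988182, 'rvec': array([ 1.36899687,  2.25024021, -0.85727327]), 'tvec': array([ 0.1097172 , -0.3122963 ,  1.72333181])}
top {'fovy': 53.13836975448291, 'cx': 249.27435403534759, 'cy': 186.22916704414052, 'rvec': array([ 2.03148188, -2.1852888 ,  0.23009654]), 'tvec': array([0.19832928, 0.60503437, 1.55199259])}
0.0188
```

View pics/scene0.png

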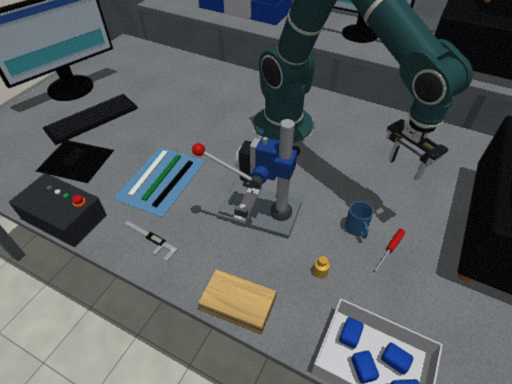

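View pics/top0.png

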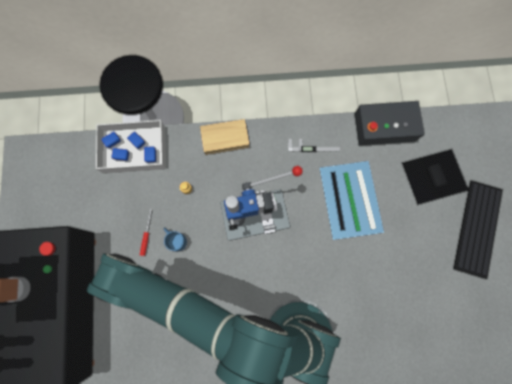

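The scene view shows the stand at about (262,190) and the red knob at (198,149). The green bar lies between white and black at (162,177). In the top view the green bar's middle is at (352,202), the knob at (297,171) and the stand plate at about (256,215). The stand's +x points roughly along world +y.

```bash
cat > h.py <<'E'
from bench import status, grab_frame, camera_model
import cv2, numpy as np
def cam(n):
    c=camera_model(n); R=cv2.Rodrigues(c["rvec"])[0]; f=192/np.tan(np.radians(c["fovy"]/2))
    K=np.array([[f,0,c["cx"]],[0,f,c["cy"]],[0,0,1]]); return K,R,c["tvec"]
def ray(n,uv):
    K,R,t=cam(n); d=R.T@np.linalg.inv(K)@np.array([*uv,1.]); return -R.T@t, d/np.linalg.norm(d)
def onz(n,uv,z):
    o,d=ray(n,uv); return o+d*(z-o[2])/d[2]
def tri(a,b):
    P=[]
    for n in("scene","top"):
        K,R,t=cam(n); P.append(K@np.c_[R,t])
    X=cv2.triangulatePoints(P[0],P[1],np.array(a,float),np.array(b,float))[:,0]; return X[:3]/X[3]
def proj(n,p):
    K,R,t=cam(n); q=K@(R@np.asarray(p)+t); return q[:2]/q[2]
def blob(m,box):
    x0,y0,x1,y1=box; k=np.zeros(m.shape,np.uint8); k[y0:y1,x0:x1]=m[y0:y1,x0:x1]
    n,l,s,c=cv2.connectedComponentsWithStats(k); i=1+np.argmax(s[1:,4]); return l==i,c[i],s[i]
def masks(im):
    r,g,b=[im[:,:,i].astype(int) for i in range(3)]
    return dict(red=((r>110)&(g<70)&(b<70)).astype(np.uint8), green=((g>r+30)&(g>b+20)).astype(np.uint8))
def barfit(n,im,box,z):
    m,c,s=blob(masks(im)["green"],box); ys,xs=np.nonzero(m)
    W=np.array([onz(n,(u,v),z)[:2] for u,v in zip(xs,ys)]).astype(np.float32)
    (ctr,wh,a)=cv2.minAreaRect(W); vx=cv2.fitLine(W,cv2.DIST_L2,0,.01,.01)[:2,0]
    p=(W-W.mean(0))@vx
    return W.mean(0),np.array(ctr),wh,np.degrees(np.arctan2(vx[1],vx[0])),np.ptp(p),len(xs)
E
python3 - <<'E'
from h import *
S=cv2.imread("pics/scene0.png")[:,:,::-1];T=cv2.imread("pics/top0.png")[:,:,::-1]
print(barfit("top",T,(320,150,385,245),.013)); print(barfit("scene",S,(110,140,210,215),.013))
ks=blob(masks(S)["red"],(180,130,215,165))[1:];kt=blob(masks(T)["red"],(285,160,310,182))[1:]
print(ks,kt,tri(ks[0],kt[0]))
a=cv2.resize(S[110:240,180:310],None,fx=4.6,fy=4.6,interpolation=cv2.INTER_CUBIC)
b=cv2.resize(T[155:250,210:315],None,fx=6,fy=6,interpolation=cv2.INTER_CUBIC)
cv2.imwrite("pics/a.png",a[:,:,::-1]);cv2.imwrite("pics/b.png",b[:,:,::-1])
E
```

```text
(array([ 0.5310293, -0.2819061], dtype=float32), array([ 0.53221416, -0.28193814]), (0.2535623013973236, 0.017064057290554047), np.float32(5.139554), np.float32(0.25356397), 234)
(array([ 0.5449143, -0.2759887], dtype=float32), array([ 0.53748542, -0.27686632]), (0.2604033350944519, 0.022485122084617615), np.float32(5.2790933), np.float32(0.2604002), 270)
(array([198.03921569, 147.97058824]), array([192, 143,  13,  11, 102], dtype=int32)) (array([296.87096774, 170.72580645]), array([293, 167,   9,   9,  62], dtype=int32)) [ 0.60610425 -0.01609546  0.32053627]
```

View pics/a.png

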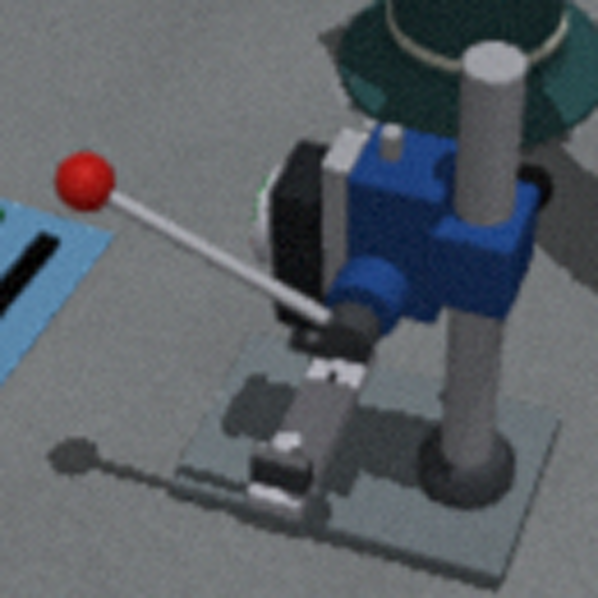

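View pics/b.png

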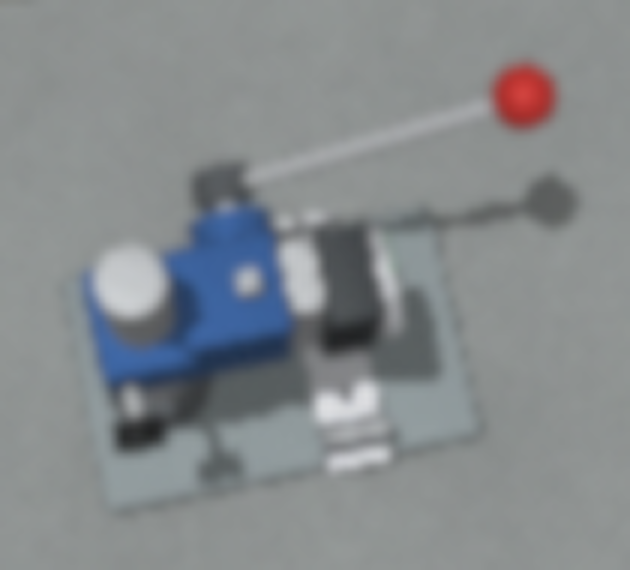

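The crops show the plate corners at z = 25 mm, the column top, and the knob. The dial faces away from both cameras, so I'll have to judge the load from wrist force and travel. Next I solve the stand pose.

```bash
python3 - <<'E'
from h import *
ct=lambda u,v:((u+.5)/6-.5+210,(v+.5)/6-.5+155)
cs=lambda u,v:((u+.5)/4.6-.5+180,(v+.5)/4.6-.5+110)
print("coltop tri",tri(cs(495,64),ct(132,281)),onz("top",ct(132,281),.425),onz("scene",cs(495,64),.425))
k=tri((198.04,147.97),(296.87,170.73))
obs=[]
for uv,l in [((480,432),(-90,85)),((112,512),(180,85)),((440,213),(-90,-85)),((75,287),(180,-85))]: obs.append((l,onz("top",ct(*uv),.025)[:2]))
for uv,l in [((500,580),(180,-85)),((560,425),(180,85)),((178,472),(-90,-85)),((250,335),(-90,85))]: obs.append((l,onz("scene",cs(*uv),.025)[:2]))
obs.append(((125,0),tri(cs(495,64),ct(132,281))[:2])); obs.append(((60-200*np.cos(.4),-80),k[:2]))
def fit(o):
    L=np.array([a for a,_ in o])/1e3; W=np.array([b for _,b in o]); l0=L.mean(0);w0=W.mean(0)
    a=L-l0;b=W-w0; th=np.arctan2((a[:,0]*b[:,1]-a[:,1]*b[:,0]).sum(),(a*b).sum())
    R=np.array([[np.cos(th),-np.sin(th)],[np.sin(th),np.cos(th)]]); t=w0-R@l0
    return th,t,np.round((W-(L@R.T+t))*1e3,1)
for o in (obs,obs[:4],obs[4:8],obs[8:]): th,t,r=fit(o);print(np.degrees(th),t);print(r.tolist())
E
```

```text
coltop tri [0.49416033 0.22023998 0.42006484] [0.49394046 0.21829883 0.425     ] [0.4994169  0.22447255 0.425     ]
96.74130886394896 [0.51125803 0.09578077]
[[2.9, -0.3], [-2.4, -6.7], [-7.2, -6.5], [-10.1, -10.0], [2.4, 4.0], [13.0, 4.7], [-6.9, 7.6], [9.8, 4.7], [-2.4, 0.3], [0.8, 2.1]]
97.10787373808284 [0.50734154 0.08997269]
[[6.1, 6.0], [2.6, -0.2], [-3.7, -1.3], [-5.0, -4.6]]
96.06989841922775 [0.51534051 0.10096233]
[[-3.9, -0.4], [7.0, -1.7], [-10.0, 3.5], [6.9, -1.4]]
97.5458810632552 [0.51052492 0.09642894]
[[0.1, -0.1], [-0.1, 0.1]]
```

```bash
python3 -m handwheel '[[136,0,0,-10,0,0,-0.14],[136,0,0,-10,0,0,-0.14],[136,0,0,-10,0,0,-0.14],[136,0,0,-10,0,0,-0.14],[136,-3,-50,0,0,0,0],[136,-3,-50,0,0,0,0],[136,-3,-50,0,0,0,0],[136,-3,-50,0,0,0,0],[136,-3,-50,0,0,0,0],[136,-3,-50,0,0,0,0],[136,-3,-50,0,0,0,0],[136,-3,-50,0,0,0,0]]'; python3 -m handwheel '[[136,-6,-45,0,0,0,0],[136,-6,-45,0,0,0,0],[136,-6,-45,0,0,0,0],[136,-6,-45,10,0,0,0],[136,-6,-45,10,0,0,0],[136,-6,-45,20,0,0,0],[136,-6,-45,20,0,0,0],[136,-6,-45,20,0,0,0],[136,-4,-45,20,0,0,0],[136,-4,-40,20,0,0,0],[136,0,0,0,0,0,0],[136,0,0,0,0,0,0]]'
```

```text
clock: 1.3
position: [0.3423, 0.1601, 0.225]
orientation: [-0.046, 0.999, 0.0, -0.0]
wrist_force: [1.6, -1.0, 0.6]
finger_gap: 0.0437
finger_force: 0.0
clock: 2.5
position: [0.4381, -0.2764, 0.1044]
orientation: [-0.045, 0.999, 0.0, -0.001]
wrist_force: [-0.0, 0.3, 0.8]
finger_gap: 0.0443
finger_force: 0.0
```

```bash
python3 -m handwheel '[[136,1,-6,20,0,0,0],[136,1,-5,20,0,0,0],[136,0,0,20,0,0,0],[136,0,0,0,0,0,0],[136,0,0,0,0,0,0]]'; python3 - <<'E'
from h import *
S=grab_frame("scene");T=grab_frame("top")
p=status.observe()["position"];print(p,proj("scene",p),proj("top",p))
for n,im in(("scene",S),("top",T)):
    cv2.imwrite(f"pics/{n}1.png",im[:,:,::-1])
print(barfit("top",T,(320,150,385,245),.013)); print(barfit("scene",S,(110,140,210,215),.013))
a=cv2.resize(S[115:225,110:230],None,fx=4.5,fy=4.5,interpolation=cv2.INTER_CUBIC)
b=cv2.resize(T[145:255,310:390],None,fx=4.5,fy=4.5,interpolation=cv2.INTER_CUBIC)
cv2.imwrite("pics/c.png",np.hstack([a,b[:a.shape[0]]])[:,:,::-1]);
E
```

```text
clock: 3.0
position: [0.4384, -0.2862, 0.0461]
orientation: [-0.046, 0.999, 0.0, 0.0]
wrist_force: [-0.2, -1.4, 0.6]
finger_gap: 0.044
finger_force: 0.0
[ 0.43875542 -0.28675808  0.04645913] [172.95799203 153.51117696] [357.63160575 221.44633823]
(array([ 0.57019585, -0.27833784], dtype=float32), array([ 0.57107365, -0.27845496]), (0.17553183436393738, 0.01706404983997345), np.float32(5.0977736), np.float32(0.17552945), 161)
(array([ 0.5486927 , -0.27533418], dtype=float32), array([ 0.53904855, -0.27674788]), (0.25726833939552307, 0.022437358275055885), np.float32(5.1271267), np.float32(0.25726056), 256)
```

View pics/c.png

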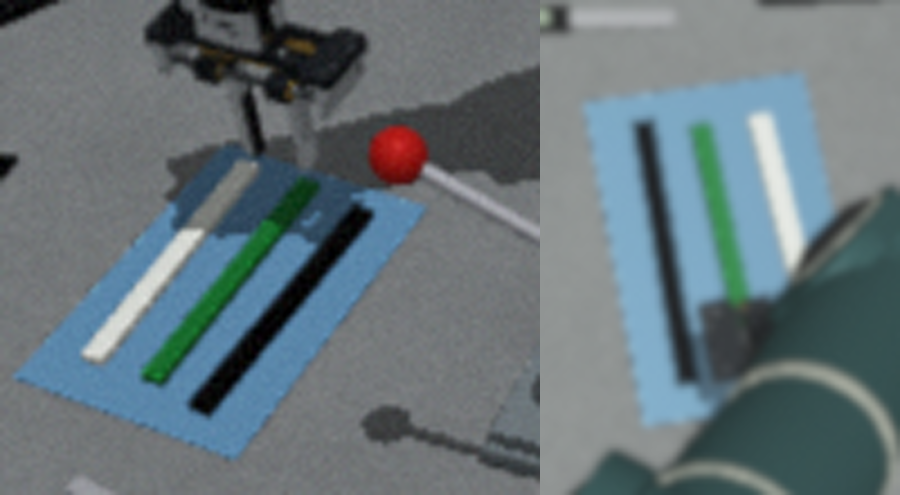

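```bash
python3 -m handwheel '[[136,0,0,15,0,0,0],[136,0,-1,15,0,0,0],[136,0,0,7,0,0,0],[136,0,0,2,0,0,0],[136,0,0,0,0,0,0]]'; python3 -m handwheel '[[136,0,0,2,0,0,0],[136,0,0,0,0,0,0]]'
```

```text
clock: 3.6
position: [0.4377, -0.2882, 0.0057]
orientation: [-0.045, 0.999, 0.0, -0.0]
wrist_force: [0.7, 0.4, 0.6]
finger_gap: 0.044
finger_force: 0.0
clock: 3.8
position: [0.4381, -0.2882, 0.0042]
orientation: [-0.046, 0.999, -0.0, 0.0]
wrist_force: [0.1, -0.4, -0.6]
finger_gap: 0.0439
finger_force: 0.0
```

```bash
python3 -m handwheel '[[136,0,0,1,0,0,0],[136,0,0,0,0,0,0]]';python3 -m handwheel '[[255,0,0,0,0,0,0],[255,0,0,0,0,0,0],[255,0,0,0,0,0,0],[255,0,0,0,0,0,0],[255,0,0,0,0,0,0]]'
```

```text
clock: 4.0
position: [0.4381, -0.2881, 0.0032]
orientation: [-0.046, 0.999, -0.0, 0.0]
wrist_force: [-0.1, 0.7, 0.0]
finger_gap: 0.044
finger_force: 0.0
clock: 4.5
position: [0.438, -0.2881, 0.0031]
orientation: [-0.046, 0.999, -0.0, 0.0]
wrist_force: [0.2, -0.8, -0.6]
finger_gap: 0.0076
finger_force: 0.0
```

```bash
python3 - <<'E'
from h import *
S=grab_frame("scene");T=grab_frame("top")
s=status.observe();p=s["position"];print(s["finger_gap"],s["finger_force"],proj("scene",p),proj("top",p))
print(barfit("scene",S,(110,140,210,215),.013))
a=cv2.resize(S[120:210,115:205],None,fx=6.5,fy=6.5,interpolation=cv2.INTER_CUBIC)
cv2.imwrite("pics/d.png",a[:,:,::-1])
E
```

```text
0.001128045281195933 0.0 [174.60397826 161.05135118] [355.22218149 222.85210416]
(array([ 0.5547254 , -0.27463898], dtype=float32), array([ 0.53933513, -0.27668837]), (0.25668424367904663, 0.022413143888115883), np.float32(4.7221904), np.float32(0.25673866), 246)
```

View pics/d.png

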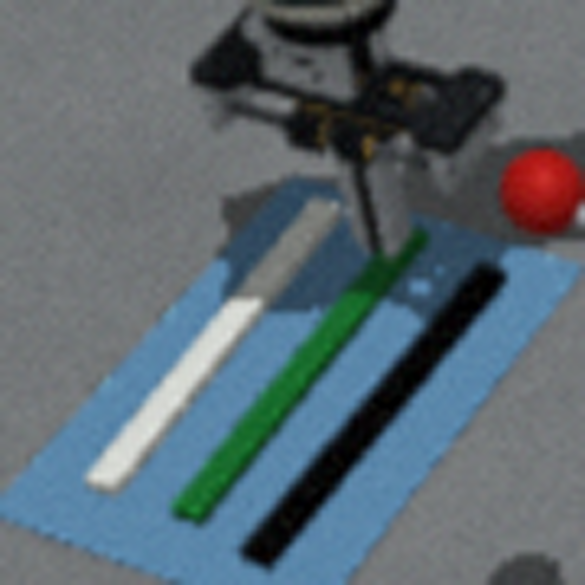

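The shut fingers' tips show at about (388,255) in the crop, just on top of the green bar. They read about 10 mm high, so they closed above it. I'll reopen and feel further down.

```bash
python3 -m handwheel '[[136,0,0,0,0,0,0],[136,0,0,0,0,0,0],[136,0,0,0,0,0,0],[136,0,0,0,0,0,0],[136,0,0,0,0,0,0]]'; python3 -m handwheel '[[136,0,0,2,0,0,0],[136,0,0,2,0,0,0],[136,0,0,0,0,0,0]]';  python3 -m handwheel '[[136,0,0,2,0,0,0],[136,0,0,0,0,0,0]]'
```

```text
clock: 5.1
position: [0.438, -0.2881, 0.0031]
orientation: [-0.046, 0.999, -0.0, -0.0]
wrist_force: [0.1, -0.4, 0.3]
finger_gap: 0.0377
finger_force: 0.0
clock: 5.4
position: [0.4378, -0.288, -0.0012]
orientation: [-0.046, 0.999, 0.0, -0.0]
wrist_force: [0.1, 0.5, -0.3]
finger_gap: 0.0438
finger_force: 0.0
clock: 5.6
position: [0.4379, -0.288, -0.0031]
orientation: [-0.046, 0.999, 0.0, -0.0]
wrist_force: [0.3, -0.6, -0.9]
finger_gap: 0.0439
finger_force: 0.0
```

```bash
python3 -m handwheel '[[136,0,0,2,0,0,0],[136,0,0,0,0,0,0]]';  python3 -m handwheel '[[136,0,0,2,0,0,0],[136,0,0,0,0,0,0]]'; python3 -m handwheel '[[136,0,0,1,0,0,0],[136,0,0,0,0,0,0]]'
```

```text
clock: 5.8
position: [0.4379, -0.288, -0.0051]
orientation: [-0.046, 0.999, 0.0, -0.0]
wrist_force: [-0.2, 0.1, 0.4]
finger_gap: 0.0437
finger_force: 0.0
clock: 6.0
position: [0.4379, -0.288, -0.0071]
orientation: [-0.046, 0.999, 0.0, -0.0]
wrist_force: [-0.2, 0.0, 1.0]
finger_gap: 0.0442
finger_force: 0.0
clock: 6.2
position: [0.438, -0.2881, -0.008]
orientation: [-0.046, 0.999, -0.0, -0.0]
wrist_force: [0.6, -0.2, 0.1]
finger_gap: 0.0439
finger_force: 0.0
```

Still no contact, so I'll try one more millimetre and then close.

```bash
python3 -m handwheel '[[136,0,0,1,0,0,0],[136,0,0,0,0,0,0]]'; python3 -m handwheel '[[255,0,0,0,0,0,0],[255,0,0,0,0,0,0],[255,0,0,0,0,0,0],[255,0,0,0,0,0,0],[255,0,0,0,0,0,0]]'
```

```text
clock: 6.4
position: [0.438, -0.2881, -0.009]
orientation: [-0.046, 0.999, -0.0, -0.0]
wrist_force: [0.0, 0.2, 0.6]
finger_gap: 0.0439
finger_force: 0.0
clock: 6.9
position: [0.438, -0.2881, -0.0089]
orientation: [-0.046, 0.999, -0.0, -0.0]
wrist_force: [0.1, 0.6, 1.4]
finger_gap: 0.0184
finger_force: 30.0
```

```bash
python3 -m handwheel '[[255,0,0,-8,0,0,0],[255,0,0,-12,0,0,0],[255,0,0,-15,0,0,0],[255,0,0,-15,0,0,0],[255,0,0,-15,0,0,0],[255,0,0,-12,0,0,0],[255,0,0,-10,0,0,0],[255,0,0,0,0,0,0],[255,0,0,0,0,0,0]]'; python3 - <<'E'
from h import *
S=grab_frame("scene");T=grab_frame("top")
z=status.observe()["position"][2]+.022
print(z,barfit("top",T,(310,130,395,245),z)); print(barfit("scene",S,(80,110,250,225),z))
a=cv2.resize(S[105:215,105:235],None,fx=4.5,fy=4.5,interpolation=cv2.INTER_CUBIC)
cv2.imwrite("pics/e.png",a[:,:,::-1])
E
```

```text
clock: 7.8
position: [0.438, -0.2879, 0.078]
orientation: [-0.046, 0.999, 0.0, 0.0]
wrist_force: [-0.3, 0.0, -1.3]
finger_gap: 0.0184
finger_force: 30.0
0.09955339596634594 (array([ 0.5628964 , -0.27457696], dtype=float32), array([ 0.5645895, -0.2740958]), (0.17967750132083893, 0.019279437139630318), np.float32(6.0026197), np.float32(0.17966068), 204)
(array([ 0.5638353 , -0.26792476], dtype=float32), array([ 0.55588734, -0.26879859]), (0.24100840091705322, 0.024749942123889923), np.float32(7.8151035), np.float32(0.24100369), 279)
```

View pics/e.png

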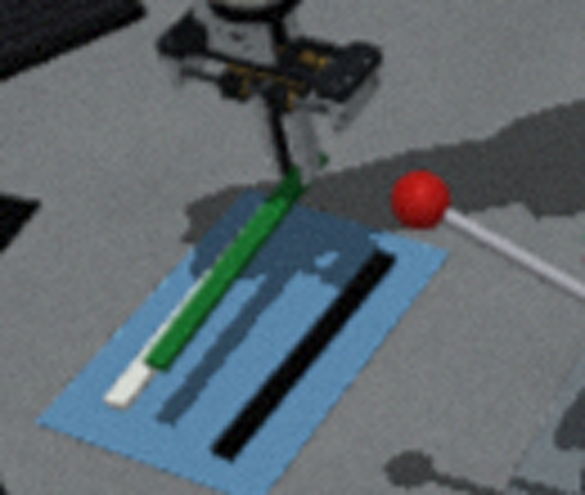

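The bar is held level-ish, and its far end sits at about (160,362) in the crop. I'll triangulate the far end against the known pose on the mat to check sag, then plan to the stand.

```bash
cat >> h.py <<'E'
def farend(S,T,bs,bt):
    out=[]
    for n,im,b in(("scene",S,bs),("top",T,bt)):
        ys,xs=np.nonzero(blob(masks(im)["green"],b)[0]); P=np.c_[xs,ys].astype(np.float32)
        v=cv2.fitLine(P,cv2.DIST_L2,0,.01,.01)[:2,0]; v=v*np.sign(v[1])*(1 if n=="scene" else -1)
        t=(P-P.mean(0))@v; out.append(P.mean(0)+v*(t.max()-1.0))
    return tri(*out),out
E
python3 - <<'E'
from h import *
S0=cv2.imread("pics/scene0.png")[:,:,::-1];T0=cv2.imread("pics/top0.png")[:,:,::-1]
print(farend(S0,T0,(110,140,210,215),(320,150,385,245)))
S=grab_frame("scene");T=grab_frame("top")
print(farend(S,T,(80,110,250,225),(310,130,395,245)))
c=status.observe(); q=c["orientation"]; x,y=q[:2]; print(c["position"],"tooly deg",np.degrees(np.arctan2(2*y*y-1,2*x*y)))
E
```

```text
(array([ 0.65675498, -0.27354866,  0.0023766 ]), [array([143.51962, 198.1343 ], dtype=float32), array([345.41965, 173.7069 ], dtype=float32)])
(array([ 0.65586067, -0.27213642,  0.07578861]), [array([139.26082, 184.93756], dtype=float32), array([349.23474, 169.72853], dtype=float32)])
[ 0.43766916 -0.28796524  0.07756406] tooly deg 95.2200170889887
```

```bash
python3 -m handwheel '[[255,0,0,0,0,-0.055,0],[255,0,0,0,0,0,-0.031],[255,-6,10,0,0,0,0],[255,-8,25,0,0,0,0],[255,-8,35,0,0,0,0],[255,0,40,0,0,0,0],[255,0,40,0,0,0,0],[255,0,40,0,0,0,0],[255,0,30,0,0,0,0],[255,0,20,0,0,0,0],[255,0,10,0,0,0,0],[255,0,0,0,0,0,0]]'; python3 - <<'E'
from h import *
import time
S=grab_frame("scene");T=grab_frame("top")
cv2.imwrite("pics/s5.png",S[:,:,::-1]);cv2.imwrite("pics/t5.png",T[:,:,::-1])
c=status.observe(); q=c["orientation"]; x,y=q[:2]; print(c["position"],"tooly deg",np.degrees(np.arctan2(2*y*y-1,2*x*y)))
z=c["position"][2]+.022
for n,im,b in(("scene",S,(130,110,260,225)),("top",T,(240,130,335,245))):
    try: print(barfit(n,im,b,z))
    except Exception as e: print(n,e)
print(farend(S,T,(130,110,260,225),(240,130,335,245)))
a=cv2.resize(S[105:225,165:295],None,fx=3.5,fy=3.5,interpolation=cv2.INTER_CUBIC)
b=cv2.resize(T[145:265,225:325],None,fx=3.5,fy=3.5,interpolation=cv2.INTER_CUBIC)
cv2.imwrite("pics/f.png",np.hstack([a,b])[:,:,::-1])
E
```

```text
clock: 9.2
position: [0.4296, -0.036, 0.0789]
orientation: [-0.062, 0.998, 0.001, 0.027]
wrist_force: [-0.1, -0.2, -0.3]
finger_gap: 0.0185
finger_force: 30.0
[ 0.42963441 -0.0377999   0.07892295] tooly deg 96.99854802495777
(array([ 0.56235456, -0.01663724], dtype=float32), array([ 0.55724984, -0.01757991]), (0.2068929672241211, 0.023195603862404823), np.float32(7.2717495), np.float32(0.20689747), 287)
(array([ 0.5703899, -0.0216343], dtype=float32), array([ 0.56975675, -0.02181787]), (0.15257775783538818, 0.02276524342596531), np.float32(6.1758842), np.float32(0.15259166), 194)
(array([ 0.64564874, -0.01579759,  0.08201609]), [array([200.08865, 207.10544], dtype=float32), array([289.20493, 175.97878], dtype=float32)])
```

View pics/f.png

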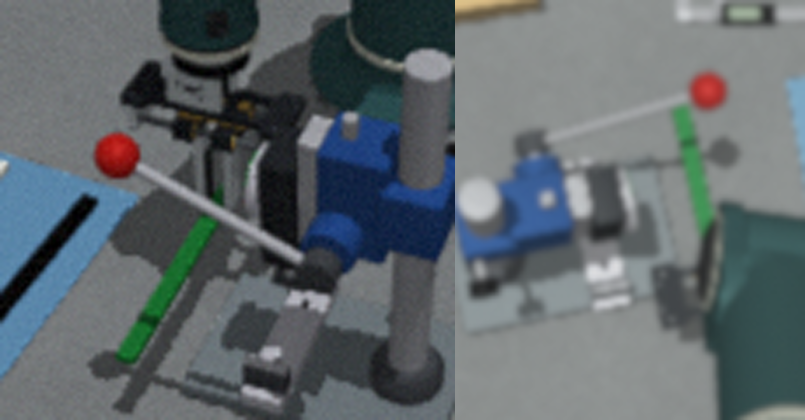

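```bash
python3 - <<'E'
from h import *
def f(g,a,z,dz=0): a=np.radians(a); return np.array([g[0]+.2274*np.cos(a),g[1]+.2274*np.sin(a),z+dz])
for nm,p,os,ot in (("mat",f((.438,-.288),5.2,.013),(143.52,198.13),(345.42,173.71)),
  ("held1",f((.438,-.288),5.2,.0995),(139.26,184.94),(349.23,169.73)),("held2",f((.4296,-.0378),7.0,.101),(200.09,207.11),(289.20,175.98))):
    print(nm,"scene obs-pred",np.array(os)-proj("scene",p),"top",np.array(ot)-proj("top",p))
print("10mm z shift scene/top",proj("scene",p-[0,0,.01])-proj("scene",p),proj("top",p-[0,0,.01])-proj("top",p),"x",proj("scene",p+[.01,0,0])-proj("scene",p),"y",proj("scene",p+[0,.01,0])-proj("scene",p))
E
```

```text
mat scene obs-pred [ 0.70137957 -0.11602104] top [1.05940446 2.17859063]
held1 scene obs-pred [2.04502175 2.46427353] top [-0.06182737  3.38947733]
held2 scene obs-pred [0.9503476  1.01068854] top [1.22948833 3.19512396]
10mm z shift scene/top [0.35122517 1.87314967] [-0.22491746  0.59112303] x [-1.65136423  2.05025255] y [2.49812472 1.05842261]
```

```bash
python3 -m handwheel '[[255,0,5,0,0,-0.02,0],[255,0,10,0,0,0,0],[255,0,15,0,0,0,0],[255,0,15,0,0,0,0],[255,0,15,0,0,0,0],[255,0,10,0,0,0,0],[255,0,0,0,0,0,0]]'; python3 -m handwheel '[[255,0,10,0,0,0,0],[255,0,12,0,0,0,0],[255,0,10,0,0,0,0],[255,0,10,0,0,0,0],[255,0,10,0,0,0,0],[255,0,0,0,0,0,0],[255,0,0,0,0,0,0]]';  python3 - <<'E'
from h import *
S=grab_frame("scene");T=grab_frame("top")
c=status.observe(); q=c["orientation"]; x,y=q[:2]; print(c["position"],"tooly deg",np.degrees(np.arctan2(2*y*y-1,2*x*y)))
a=cv2.resize(S[120:235,195:305],None,fx=4.5,fy=4.5,interpolation=cv2.INTER_CUBIC)
b=cv2.resize(T[150:265,235:310],None,fx=4.5,fy=4.5,interpolation=cv2.INTER_CUBIC)
cv2.imwrite("pics/g.png",np.hstack([a,b])[:,:,::-1])
E
```

```text
clock: 10.0
position: [0.4207, 0.0326, 0.0787]
orientation: [-0.061, 0.997, 0.002, 0.038]
wrist_force: [1.0, -0.8, -1.5]
finger_gap: 0.0184
finger_force: 30.0
clock: 10.7
position: [0.4145, 0.0838, 0.0786]
orientation: [-0.061, 0.997, 0.001, 0.037]
wrist_force: [-0.3, 0.2, -1.5]
finger_gap: 0.0183
finger_force: 30.0
[0.41451736 0.0834462  0.07863686] tooly deg 96.98867492694205
```

View pics/g.png

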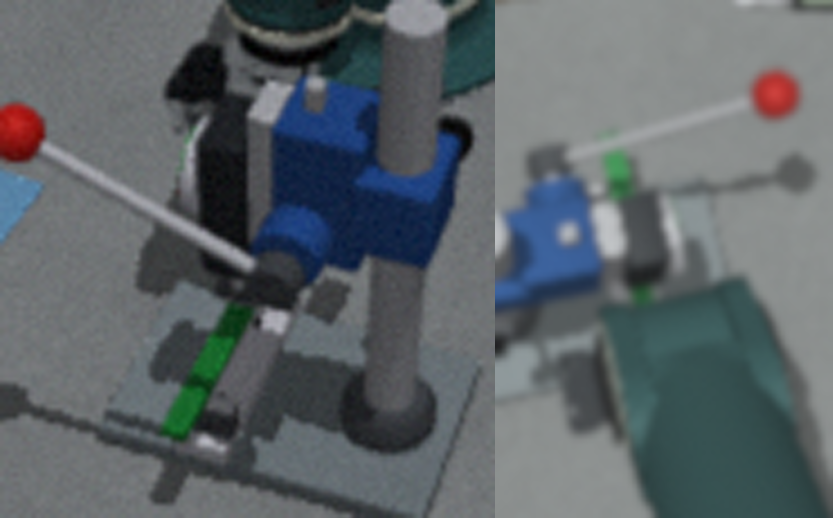

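The bar is under the nose but appears left of the beam, partly because it is raised. I'll compare the observed and predicted pixels of the bar's near end and the near roller.

```bash
python3 - <<'E'
from h import *
S0=cv2.imread("pics/scene0.png");T0=cv2.imread("pics/top0.png")
S=grab_frame("scene");T=grab_frame("top")
th=np.radians(97);ex=np.array([np.cos(th),np.sin(th),0]);ey=np.array([-np.sin(th),np.cos(th),0]);o=np.array([.511,.0958,0])
P=lambda x,y,z:o+x/1e3*ex+y/1e3*ey+[0,0,z/1e3]
for n,im,b in(("scene",S,(195,170,275,225)),("top",T,(255,175,275,200))):
    m,c,s=blob(masks(im)["green"],b); ys,xs=np.nonzero(m); print(n,"bar blob",c,s,"ends",xs[ys.argmin()],ys.min(),xs[ys.argmax()],ys.max())
    print(" pred bar far end top edge",proj(n,P(0,-130,100)),"axis at y=-90",proj(n,P(0,-90,100)),"corners",proj(n,P(-10,-130,90)),proj(n,P(10,-130,90)))
# annotated stand crop, bar-free: predicted roller boxes
A=[]
for n,im,(x0,y0,x1,y1) in(("scene",S0,(225,180,275,230)),("top",T0,(240,180,290,240))):
    k=8;a=cv2.resize(im[y0:y1,x0:x1],None,fx=k,fy=k,interpolation=cv2.INTER_CUBIC)
    pt=lambda p:tuple(int(v) for v in ((proj(n,p)-[x0,y0]+.5)*k))
    for y in(-70,70): 
        cv2.line(a,pt(P(-22,y,80)),pt(P(22,y,80)),(0,0,255),1)
    q=[pt(P(u,v,45)) for u,v in((-22,-90),(22,-90),(22,90),(-22,90))]
    cv2.polylines(a,[np.array(q)],True,(0,255,255),1)
    q=[pt(P(u,v,25)) for u,v in((-90,-85),(180,-85),(180,85),(-90,85))]
    cv2.polylines(a,[np.array(q)],True,(255,0,255),1)
    A.append(cv2.copyMakeBorder(a,0,480-a.shape[0],0,0,cv2.BORDER_CONSTANT))
cv2.imwrite("pics/i.png",np.hstack(A))
E
```

```text
scene bar blob [239.92346939 202.7755102 ] [231 188  20  30 196] ends 246 188 234 217
 pred bar far end top edge [232.75297673 216.24454785] axis at y=-90 [237.41013108 207.40986979] corners [230.13552944 217.26523265] [235.69525435 218.93432404]
top bar blob [261.84615385 187.92307692] [259 183   7  11  52] ends 261 183 261 193
 pred bar far end top edge [258.98968058 178.51107298] axis at y=-90 [260.91999034 187.78373619] corners [261.29483541 178.6141759 ] [256.5868783  179.52307795]
```

View pics/i.png

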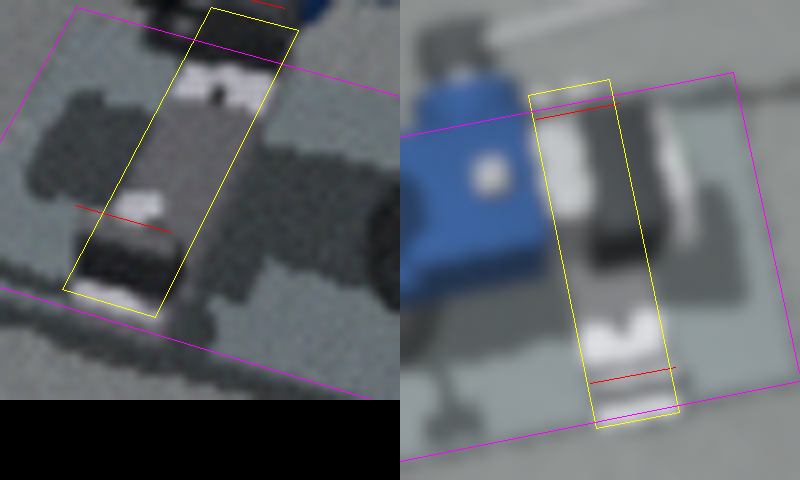

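```bash
python3 -m handwheel '[[255,-4,3,0,0,0,0],[255,0,0,3,0,0,0],[255,0,0,3,0,0,0],[255,0,0,2,0,0,0],[255,0,0,0,0,0,0]]'; python3 -m handwheel '[[255,0,0,2,0,0,0],[255,0,0,0,0,0,0]]';  python3 - <<'E'
from h import *
S=grab_frame("scene");T=grab_frame("top")
th=np.radians(97);ex=np.array([np.cos(th),np.sin(th),0]);ey=np.array([-np.sin(th),np.cos(th),0]);o=np.array([.511,.0958,0])
P=lambda x,y,z:o+x/1e3*ex+y/1e3*ey+[0,0,z/1e3]
A=[]
for n,im,(x0,y0,x1,y1) in(("scene",S,(220,175,280,230)),("top",T,(240,170,290,230))):
    k=8;a=cv2.resize(im[y0:y1,x0:x1],None,fx=k,fy=k,interpolation=cv2.INTER_CUBIC)[:,:,::-1].copy()
    pt=lambda p:tuple(int(v) for v in ((proj(n,p)-[x0,y0]+.5)*k))
    for q,c in(([(u,v,45) for u,v in((-22,-90),(22,-90),(22,90),(-22,90))],(0,255,255)),([(u,v,90) for u,v in((-10,-130),(10,-130),(10,130),(-10,130))],(0,0,255))):
        cv2.polylines(a,[np.array([pt(P(*r)) for r in q])],True,c,1)
    A.append(cv2.copyMakeBorder(a,0,480-a.shape[0],0,0,cv2.BORDER_CONSTANT))
cv2.imwrite("pics/j.png",np.hstack(A))
print(status.observe()["position"])
E
```

```text
clock: 11.4
position: [0.4184, 0.0872, 0.0706]
orientation: [-0.061, 0.997, 0.001, 0.037]
wrist_force: [-0.0, -0.3, -0.7]
finger_gap: 0.0186
finger_force: 30.0
clock: 11.6
position: [0.4187, 0.0873, 0.0688]
orientation: [-0.061, 0.997, 0.001, 0.037]
wrist_force: [0.4, -0.6, -1.3]
finger_gap: 0.0183
finger_force: 30.0
[0.41880992 0.08733979 0.06896889]
```

View pics/j.png

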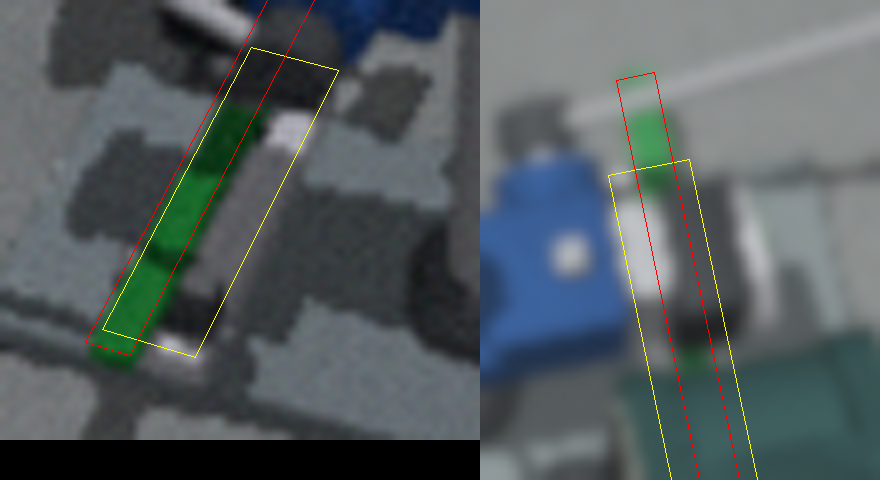

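```bash
python3 -m handwheel '[[255,0,0,1,0,0,0],[255,0,0,0,0,0,0],[255,0,0,0,0,0,0]]'; python3 -m handwheel '[[255,0,0,1,0,0,0],[255,0,0,0,0,0,0],[255,0,0,0,0,0,0]]'; python3 -m handwheel '[[255,0,0,1,0,0,0],[255,0,0,0,0,0,0],[255,0,0,0,0,0,0]]'
```

```text
clock: 12.0
position: [0.4189, 0.0874, 0.068]
orientation: [-0.061, 0.997, 0.001, 0.037]
wrist_force: [0.0, -0.5, -1.5]
finger_gap: 0.0182
finger_force: 30.0
clock: 12.3
position: [0.419, 0.0874, 0.067]
orientation: [-0.061, 0.997, 0.001, 0.037]
wrist_force: [-0.3, -0.0, 0.6]
finger_gap: 0.0183
finger_force: 30.0
clock: 12.6
position: [0.4189, 0.0874, 0.0659]
orientation: [-0.061, 0.997, 0.001, 0.037]
wrist_force: [-4.0, 1.0, 3.8]
finger_gap: 0.0185
finger_force: 30.0
```

```bash
python3 -m handwheel '[[230,0,0,-0.5,0,0,0],[190,0,0,0,0,0,0],[160,0,0,0,0,0,0],[136,0,0,0,0,0,0],[136,0,0,0,0,0,0],[136,0,0,0,0,0,0],[136,0,0,-5,0,0,0],[136,0,0,-10,0,0,0],[136,0,0,-15,0,0,0],[136,0,0,-15,0,0,0],[136,0,0,-10,0,0,0],[136,0,0,0,0,0.075,0]]';  python3 -m handwheel '[[136,0,-10,0,0,0,0],[136,0,-25,0,0,0,0],[136,0,-35,0,0,0,0],[136,0,-40,0,0,0,0],[136,0,-40,0,0,0,0],[136,0,-35,0,0,0,0],[136,0,-20,0,0,0,0],[136,0,0,0,0,0,0]]'; python3 - <<'E'
from h import *
S=grab_frame("scene");T=grab_frame("top")
cv2.imwrite("pics/s8.png",S[:,:,::-1]);cv2.imwrite("pics/t8.png",T[:,:,::-1])
s=status.observe();print(s["position"],s["qpos"].round(3))
th=np.radians(97);ex=np.array([np.cos(th),np.sin(th),0]);ey=np.array([-np.sin(th),np.cos(th),0]);o=np.array([.511,.0958,0])
P=lambda x,y,z:o+x/1e3*ex+y/1e3*ey+[0,0,z/1e3]
A=[]
for n,im,(x0,y0,x1,y1) in(("scene",S,(220,170,280,230)),("top",T,(240,170,290,245))):
    k=8;a=cv2.resize(im[y0:y1,x0:x1],None,fx=k,fy=k,interpolation=cv2.INTER_CUBIC)[:,:,::-1].copy()
    pt=lambda p:tuple(int(v) for v in ((proj(n,p)-[x0,y0]+.5)*k))
    for q,c in(([(u,v,45) for u,v in((-22,-90),(22,-90),(22,90),(-22,90))],(0,255,255)),([(u,v,90) for u,v in((-10,-130),(10,-130),(10,130),(-10,130))],(0,0,255))):
        cv2.polylines(a,[np.array([pt(P(*r)) for r in q])],True,c,1)
    A.append(cv2.copyMakeBorder(a,0,600-a.shape[0],0,0,cv2.BORDER_CONSTANT))
cv2.imwrite("pics/k.png",np.hstack(A)[:,:880])
E
```

```text
clock: 13.8
position: [0.4142, 0.0874, 0.1231]
orientation: [-0.061, 0.998, 0.0, 0.001]
wrist_force: [0.1, 0.7, -0.3]
finger_gap: 0.0441
finger_force: 0.0
clock: 14.6
position: [0.4395, -0.1195, 0.1219]
orientation: [-0.059, 0.998, -0.002, 0.0]
wrist_force: [-0.2, 0.7, 1.1]
finger_gap: 0.0439
finger_force: 0.0
[ 0.43948823 -0.11659189  0.1216595 ] [-0.41   0.231  0.679  2.103 -0.187  0.866  2.07 ]
```

I've already gone one over the picture limit of 10, so I'll view no more and check the laid bar numerically from the saved frames.

```bash
python3 - <<'E'
from h import *
th=np.radians(97);R=np.array([[np.cos(th),np.sin(th)],[-np.sin(th),np.cos(th)]]);o=np.array([.511,.0958])
for n,f,(x0,y0,x1,y1) in(("scene","s8",(215,140,265,225)),("top","t8",(252,172,285,250))):
    im=cv2.imread(f"pics/{f}.png")[:,:,::-1]; m=masks(im)["green"]; ys,xs=np.nonzero(m[y0:y1,x0:x1]); xs+=x0;ys+=y0
    W=np.array([onz(n,(u,v),.09)[:2] for u,v in zip(xs,ys)]); L=(W-o)@R.T*1e3
    L=L[(abs(L[:,0])<25)&(abs(L[:,1])<150)]
    v=cv2.fitLine(L.astype(np.float32),cv2.DIST_L2,0,.01,.01)[:,0]
    print(n,len(L),"y range",L[:,1].min(),L[:,1].max(),"x at y=0",v[2]-v[3]*v[0]/v[1],"tilt deg",np.degrees(np.arctan(v[0]/v[1])))
    for a in range(-140,141,20):
        s=L[(L[:,1]>=a)&(L[:,1]<a+20),0]
        if len(s): print("  ",a,len(s),s.min().round(1),s.max().round(1))
E
python3 -m handwheel '[[0,0,0,-25,0,0,0.145],[0,0,0,-25,0,0,0.145],[0,0,0,-25,0,0,0.145],[0,0,0,-25,0,0,0.145],[0,0,0,-25,0,0,0.145],[0,0,0,-25,0,0,0.145],[0,0,0,-25,0,0,0.145],[0,0,0,-25,0,0,0.145],[0,0,0,-25,0,0,0.145],[0,0,0,-25,0,0,0.145],[0,0,0,-5,0,0,0.121],[0,0,0,0,0,0,0]]'
```

```text
scene 214 y range -138.3200398608424 13.070286628657074 x at y=0 4.7967043 tilt deg 0.5638705
   -140 30 -7.7 14.2
   -120 31 -6.6 14.1
   -100 31 -7.0 15.4
   -80 30 -7.4 15.1
   -60 27 -6.3 13.4
   -40 26 -6.5 14.8
   -20 24 -3.7 14.6
   0 15 -3.9 12.8
top 190 y range -131.04952551004857 127.91320308300394 x at y=0 0.4836844 tilt deg 0.27907902
   -140 5 -4.4 4.6
   -120 13 -11.5 9.7
   -100 24 -10.6 10.5
   -80 11 -6.4 7.5
   0 1 0.8 0.8
   20 20 -8.7 9.0
   40 25 -9.3 10.6
   60 27 -9.1 11.6
   80 25 -8.9 10.9
   100 28 -10.4 11.8
   120 11 -7.1 10.3
clock: 15.9
position: [0.44, -0.1152, 0.3773]
orientation: [0.663, 0.749, 0.0, 0.001]
wrist_force: [0.3, 0.3, -0.9]
finger_gap: 0.0942
finger_force: 0.0
```

```bash
python3 -m handwheel '[[0,8,20,0,0,0,0],[0,18,40,0,0,0,0],[0,20,45,0,0,0,0],[0,18,42,0,0,0,0],[0,13,30,0,0,0,0],[0,0,0,10,0,0,0],[0,0,0,15,0,0,0],[0,0,0,20,0,0,0],[0,0,0,20,0,0,0],[0,0,0,9,0,0,0],[0,0,0,0,0,0,0]]'; python3 - <<'E'
from h import *
S=grab_frame("scene");T=grab_frame("top");p=status.observe()["position"];print(p)
for n,im,b in(("scene",S,(180,130,215,165)),("top",T,(280,155,315,185))):
    m=masks(im)["red"]
    try: print(n,blob(m,b)[1:])
    except Exception as e: print(n,"none")
print(proj("scene",p+[0,0,.017]),proj("top",p+[0,0,.017]))
E
```

```text
clock: 17.0
position: [0.6052, -0.0179, 0.3014]
orientation: [0.662, 0.75, -0.001, -0.0]
wrist_force: [-0.3, 0.3, 0.3]
finger_gap: 0.0941
finger_force: 0.0
[ 0.60613626 -0.01818851  0.30315232]
scene (array([200.6122449 , 148.91836735]), array([197, 145,   8,   9,  49], dtype=int32))
top none
[197.26354072 147.82602077] [297.30263358 170.79496131]
```

```bash
python3 -m handwheel '[[255,0,0,0,0,0,0],[255,0,0,0,0,0,0],[255,0,0,0,0,0,0],[255,0,0,0,0,0,0],[255,0,0,0,0,0,0],[255,0,0,0,0,0,0],[255,0,0,0,0,0,0]]'
```

```text
clock: 17.8
position: [0.6067, -0.0182, 0.3027]
orientation: [0.663, 0.749, -0.0, 0.001]
wrist_force: [20.8, 2.4, -4.0]
finger_gap: 0.0417
finger_force: 9.9
```

```bash
python3 -m handwheel '[[255,0,1,0,0,0,0],[255,0,0,0,0,0,0],[255,0,0,0,0,0,0]]'; python3 -m handwheel '[[255,0,1,0,0,0,0],[255,0,0,0,0,0,0],[255,0,0,0,0,0,0]]'
```

```text
clock: 18.1
position: [0.6086, -0.0178, 0.3027]
orientation: [0.663, 0.749, 0.0, 0.002]
wrist_force: [13.8, 0.2, -5.1]
finger_gap: 0.0368
finger_force: 29.0
clock: 18.4
position: [0.6087, -0.0178, 0.3026]
orientation: [0.663, 0.749, -0.0, 0.001]
wrist_force: [6.3, -0.1, -2.9]
finger_gap: 0.037
finger_force: 29.2
```

```bash
cat > f.py <<'E'
from h import *
F=[];Q=[]
for i in range(6):
    grab_frame("top"); s=status.observe(); F.append(s["wrist_force"]); Q.append(s["position"])
F=np.array(F);p=np.mean(Q,0)
ex=np.array([-.122,.9925])
print("t",s["clock"],"pos",p.round(4),"F",F.mean(0).round(2),"sd",F.std(0).round(2),"Fx_stand",round(F.mean(0)[:2]@ex,2),"dz",round((.3026-p[2])*1e3,1),"gap",round(s["finger_gap"],4),round(s["finger_force"],1))
E
python3 -m handwheel '[[255,0,0.8,0,0,0,0],[255,0,0,0,0,0,0]]'; python3 f.py; python3 -m handwheel '[[255,-3.8,0,9.2,0,0,0],[255,-3.1,0,9.6,0,0,0],[255,-2.7,0,9.6,0,0,0],[255,-2.2,0,9.8,0,0,0],[255,0,0,0,0,0,0]]'; python3 f.py
```

```text
clock: 18.6
position: [0.6089, -0.0179, 0.3025]
orientation: [0.663, 0.749, -0.001, 0.001]
wrist_force: [0.9, 0.3, -0.0]
finger_gap: 0.037
finger_force: 29.5
t 18.9 pos [ 0.6089 -0.0179  0.3025] F [ 0.94 -0.16 -0.34] sd [0.48 0.45 0.44] Fx_stand -0.28 dz 0.1 gap 0.0369 29.4
clock: 19.4
position: [0.6106, -0.0306, 0.263]
orientation: [0.663, 0.749, -0.001, 0.001]
wrist_force: [3.6, -4.2, 4.4]
finger_gap: 0.0365
finger_force: 29.6
t 19.7 pos [ 0.6106 -0.0304  0.2639] F [ 2.32 -4.38  3.85] sd [0.44 0.18 0.58] Fx_stand -4.63 dz 38.7 gap 0.0363 29.7
```

```bash
python3 -m handwheel '[[255,-2.7,0,9.8,0,0,0],[255,-1.3,0,9.9,0,0,0],[255,-0.8,0,10,0,0,0],[255,-0.2,0,10,0,0,0],[255,0,0,0,0,0,0]]'; python3 f.py
```

```text
clock: 20.2
position: [0.6111, -0.0349, 0.2231]
orientation: [0.663, 0.749, -0.001, 0.001]
wrist_force: [4.2, -3.0, 3.3]
finger_gap: 0.0333
finger_force: 28.0
t 20.5 pos [ 0.6111 -0.0349  0.224 ] F [ 3.35 -3.81  3.17] sd [0.18 0.43 0.43] Fx_stand -4.19 dz 78.6 gap 0.0333 27.9
```

```bash
python3 - <<'E'
from h import *
S=grab_frame("scene");p=status.observe()["position"];c=proj("scene",p+[0,0,.017]);print("pred pads",c, proj("scene",p+[-.0024,.02,.017]))
r,g,b=[S[:,:,i].astype(int) for i in range(3)]
m=(r>80)&(r>2*g)&(r>2*b)
x0,y0=int(c[0])-12,int(c[1])-12
for y in range(y0,y0+26): print(y,''.join('#' if m[y,x] else ('+' if (abs(x-c[0])<.5 and abs(y-c[1])<.5) else '.') for x in range(x0,x0+26)))
print(x0)
S0=cv2.imread("pics/scene0.png")[:,:,::-1].astype(int);m0=(S0[:,:,0]>80)&(S0[:,:,0]>2*S0[:,:,1])&(S0[:,:,0]>2*S0[:,:,2])
ys,xs=np.nonzero(m0[135:165,185:215]);print(xs.min()+185,xs.max()+185,ys.min()+135,ys.max()+135)
E
```

```text
pred pads [195.04372281 165.80996578] [200.7487844  167.37567139]
153 ..........................
154 ..........................
155 ..........................
156 ..........................
157 ..........................
158 ..........................
159 ..........................
160 ..........................
161 ..........................
162 .............##...........
163 ............######........
164 ............#######.......
165 ............########......
166 ............########......
167 ............#######.......
168 ............#######.......
169 .............######.......
170 ............#######.......
171 ..........#########.......
172 ...........#######........
173 .............###..........
174 ..........................
175 ..........................
176 ..........................
177 ..........................
178 ..........................
183
192 204 143 155
```

```bash
python3 -m handwheel '[[255,2,0,0,0,0,0],[255,2,0,0,0,0,0],[255,0,0,0,0,0,0]]'; python3 f.py
```

```text
clock: 20.85
position: [0.6106, -0.031, 0.2242]
orientation: [0.663, 0.749, -0.001, 0.001]
wrist_force: [1.5, -1.3, 3.6]
finger_gap: 0.0215
finger_force: 4.2
t 21.15 pos [ 0.6103 -0.0302  0.2242] F [0.68 0.6  3.08] sd [0.71 0.51 0.22] Fx_stand 0.51 dz 78.4 gap 0.0001 1.5
```

```bash
python3 - <<'E'
from h import *
S=grab_frame("scene");s=status.observe();p=s["position"];c=proj("scene",p);print("tip pred",c,"pad",proj("scene",p+[0,0,.017]),p,s["wrist_force"],s["finger_gap"])
r,g,b=[S[:,:,i].astype(int) for i in range(3)]
m=(r>80)&(r>2*g)&(r>2*b)
x0,y0=int(c[0])-20,int(c[1])-35
ys,xs=np.nonzero(m[130:230,150:260]); print(xs.min()+150,xs.max()+150,ys.min()+130,ys.max()+130,len(xs))
for y in range(ys.min()+129,ys.max()+132): print(y,''.join('#' if m[y,x] else '.' for x in range(180,215)))
E
```

```text
tip pred [197.06293569 169.83966087] pad [196.40389102 166.05665338] [ 0.61030047 -0.03022078  0.22437436] [-0.48204131  1.48186367  2.03940835] 0.00036569495057325164
192 202 166 175 83
165 ...................................
166 ....................##.............
167 .............#####.####............
168 .............##########............
169 .............##########............
170 ............##########.............
171 ............##########.............
172 .............#########.............
173 .............#########.............
174 ..............########.............
175 ...............######..............
176 ...................................
```

```bash
python3 - <<'E'
from h import *
th=np.radians(97);ex=np.array([np.cos(th),np.sin(th),0]);ey=np.array([-np.sin(th),np.cos(th),0]);o=np.array([.511,.0958,0])
piv=o+.06*ex-.08*ey+[0,0,.2405]
K=lambda f:piv-.2*np.cos(f)*ex+[0,0,.2*np.sin(f)]
print(K(.4),proj("scene",K(.4)),"obs 198,149")
for f in np.arange(.2,-.25,-.05): print(round(f,2),K(f).round(4),proj("scene",K(f)).round(1))
# tool position in stand frame
d=np.array([.6103,-.0302,0])-o; print("tool stand x,y",d@ex,d@ey)
E
```

```text
[ 0.60554135 -0.01773679  0.31838367] [197.57035457 148.19431775] obs 198,149
0.2 [ 0.607  -0.0294  0.2802] [195.7 156.5]
0.15 [ 0.6072 -0.0312  0.2704] [195.5 158.7]
0.1 [ 0.6073 -0.0324  0.2605] [195.6 160.9]
0.05 [ 0.6074 -0.0332  0.2505] [195.8 163.1]
0.0 [ 0.6075 -0.0334  0.2405] [196.1 165.4]
-0.05 [ 0.6074 -0.0332  0.2305] [196.6 167.6]
-0.1 [ 0.6073 -0.0324  0.2205] [197.2 169.9]
-0.15 [ 0.6072 -0.0312  0.2106] [197.9 172.1]
-0.2 [ 0.607  -0.0294  0.2008] [198.7 174.4]
tool stand x,y -0.13716244090693772 -0.08320429558893466
```

Working back from the ball's pixels, the real fingertips sit about 20 mm behind the reported TCP. That explains why the grip squeezed off: the shut fingers now rest on top of the knob, pressing with about 3 N at lever angle of about -0.07 rad. Pushing down from there works, so I'll follow the arc and read the force.

```bash
python3 -m handwheel '[[255,0.4,0,5,0,0,0],[255,0.5,0,5,0,0,0],[255,0,0,0,0,0,0]]'; python3 f.py;  python3 -m handwheel '[[255,0.7,0,5,0,0,0],[255,0.8,0,5,0,0,0],[255,0,0,0,0,0,0]]'; python3 f.py
```

```text
clock: 21.5
position: [0.6102, -0.0299, 0.2138]
orientation: [0.663, 0.749, -0.001, 0.001]
wrist_force: [1.1, -0.7, 3.8]
finger_gap: 0.0002
finger_force: 1.5
t 21.8 pos [ 0.6103 -0.0299  0.2146] F [-0.88 -0.79  3.03] sd [0.8  0.62 0.53] Fx_stand -0.68 dz 88.0 gap 0.0005 1.5
clock: 22.1
position: [0.6101, -0.0282, 0.2039]
orientation: [0.663, 0.749, -0.001, 0.001]
wrist_force: [0.2, -2.1, 3.3]
finger_gap: 0.0008
finger_force: 1.5
t 22.4 pos [ 0.6102 -0.0283  0.2046] F [-0.54 -1.17  3.33] sd [0.53 0.5  0.3 ] Fx_stand -1.09 dz 98.0 gap 0.0003 1.6
```

```bash
python3 -m handwheel '[[255,0.9,0,5,0,0,0],[255,1.0,0,5,0,0,0],[255,0,0,0,0,0,0]]'; python3 f.py;  python3 -m handwheel '[[255,1.2,0,5,0,0,0],[255,1.2,0,5,0,0,0],[255,0,0,0,0,0,0]]'; python3 f.py; python3 - <<'E'
from h import *
S=grab_frame("scene");r,g,b=[S[:,:,i].astype(int) for i in range(3)]
m=(r>80)&(r>2*g)&(r>2*b)
ys,xs=np.nonzero(m[130:230,150:260]); print(xs.min()+150,xs.max()+150,ys.min()+130,ys.max()+130,len(xs))
E
```

```text
clock: 22.7
position: [0.61, -0.0264, 0.194]
orientation: [0.663, 0.749, -0.001, 0.001]
wrist_force: [0.5, -1.8, 3.3]
finger_gap: 0.0007
finger_force: 2.0
t 23.0 pos [ 0.61   -0.0265  0.1946] F [-0.26 -1.9   4.05] sd [0.29 0.25 0.22] Fx_stand -1.86 dz 108.0 gap 0.0006 2.0
clock: 23.3
position: [0.6097, -0.0241, 0.1841]
orientation: [0.663, 0.749, -0.001, 0.001]
wrist_force: [0.6, -2.8, 5.0]
finger_gap: 0.0006
finger_force: 2.5
t 23.6 pos [ 0.6097 -0.0242  0.1848] F [-0.43 -2.51  5.12] sd [0.4  0.87 0.39] Fx_stand -2.44 dz 117.8 gap 0.0004 2.5
196 206 175 185 84
```

```bash
python3 -m handwheel '[[255,1.4,0,4.8,0,0,0],[255,1.5,0,4.8,0,0,0],[255,0,0,0,0,0,0]]'; python3 f.py;  python3 -m handwheel '[[255,1.7,0,4.7,0,0,0],[255,1.7,0,4.7,0,0,0],[255,0,0,0,0,0,0]]'; python3 f.py; python3 - <<'E'
from h import *
S=grab_frame("scene");r,g,b=[S[:,:,i].astype(int) for i in range(3)]
m=(r>80)&(r>2*g)&(r>2*b)
ys,xs=np.nonzero(m[130:230,150:260]); print(xs.min()+150,xs.max()+150,ys.min()+130,ys.max()+130,len(xs))
E
```

```text
clock: 23.95
position: [0.6094, -0.0214, 0.1749]
orientation: [0.663, 0.749, -0.001, 0.001]
wrist_force: [-0.0, -3.1, 5.7]
finger_gap: 0.0005
finger_force: 3.1
t 24.25 pos [ 0.6095 -0.0215  0.1754] F [-0.62 -3.47  6.39] sd [0.21 0.49 0.31] Fx_stand -3.37 dz 127.2 gap 0.0003 3.1
clock: 24.55
position: [0.6091, -0.0182, 0.1657]
orientation: [0.663, 0.749, -0.001, 0.001]
wrist_force: [0.4, -4.8, 7.1]
finger_gap: 0.0006
finger_force: 3.7
t 24.85 pos [ 0.6092 -0.0183  0.1661] F [-0.07 -4.12  7.31] sd [0.48 0.52 0.54] Fx_stand -4.08 dz 136.5 gap 0.0004 3.7
198 208 179 188 78
```

```bash
python3 -m handwheel '[[255,2,0,4.5,0,0,0],[255,2,0,4.4,0,0,0],[255,0,0,0,0,0,0]]'; python3 f.py;  python3 -m handwheel '[[255,1.8,0,3.6,0,0,0],[255,1.6,0,3.2,0,0,0],[255,0,0,0,0,0,0]]'; python3 f.py;python3 f.py; python3 - <<'E'
from h import *
S=grab_frame("scene");T=grab_frame("top");r,g,b=[S[:,:,i].astype(int) for i in range(3)]
cv2.imwrite("pics/s9.png",S[:,:,::-1]);cv2.imwrite("pics/t9.png",T[:,:,::-1])
m=(r>80)&(r>2*g)&(r>2*b)
ys,xs=np.nonzero(m[130:230,150:260]); print(xs.min()+150,xs.max()+150,ys.min()+130,ys.max()+130,len(xs))
E
```

```text
clock: 25.2
position: [0.6087, -0.0143, 0.1569]
orientation: [0.663, 0.749, -0.001, 0.001]
wrist_force: [-0.5, -5.1, 8.2]
finger_gap: 0.0
finger_force: 4.2
t 25.5 pos [ 0.6088 -0.0144  0.1573] F [-0.11 -4.02  8.7 ] sd [0.36 0.42 0.42] Fx_stand -3.98 dz 145.3 gap 0.0004 4.2
clock: 25.8
position: [0.6084, -0.0111, 0.1503]
orientation: [0.663, 0.749, -0.001, 0.001]
wrist_force: [-0.1, -5.5, 9.4]
finger_gap: 0.0004
finger_force: 4.6
t 26.1 pos [ 0.6084 -0.0113  0.1506] F [ 0.05 -5.2   8.91] sd [0.46 0.64 0.33] Fx_stand -5.17 dz 152.0 gap 0.0003 4.6
t 26.4 pos [ 0.6084 -0.0113  0.1507] F [ 0.03 -5.35  9.28] sd [0.52 0.42 0.29] Fx_stand -5.31 dz 151.9 gap 0.0001 4.6
200 210 183 192 78
```

Force and travel past contact both put the gauge at about 29–33 N. I'll check quickly that the bar is still in place, then hand in.

```bash
python3 - <<'E'
from h import *
th=np.radians(97);R=np.array([[np.cos(th),np.sin(th)],[-np.sin(th),np.cos(th)]]);o=np.array([.511,.0958])
for n,f,(x0,y0,x1,y1) in(("scene","s9",(215,140,265,225)),("top","t9",(252,172,285,250))):
    m=masks(cv2.imread(f"pics/{f}.png")[:,:,::-1])["green"]; ys,xs=np.nonzero(m[y0:y1,x0:x1]); xs+=x0;ys+=y0
    L=(np.array([onz(n,(u,v),.09)[:2] for u,v in zip(xs,ys)])-o)@R.T*1e3
    L=L[(abs(L[:,0])<25)&(abs(L[:,1])<150)]; v=cv2.fitLine(L.astype(np.float32),cv2.DIST_L2,0,.01,.01)[:,0]
    print(n,len(L),"y",L[:,1].min(),L[:,1].max(),"x at 0",v[2]-v[3]*v[0]/v[1],"tilt",np.degrees(np.arctan(v[0]/v[1])))
E
python3 f.py
```

```text
scene 192 y -139.82668145679688 -7.526743304818397 x at 0 3.8128324 tilt -0.18887955
top 196 y -131.04952551004857 126.35467086876909 x at 0 0.35012263 tilt 0.5474166
t 26.8 pos [ 0.6084 -0.0113  0.1507] F [-0.36 -5.38  9.05] sd [0.48 0.47 0.51] Fx_stand -5.3 dz 151.9 gap -0.0 4.6
```

```bash
python3 -c "
from bench import workorder; print(workorder.job_done())"
```

```text
the job is handed in; nothing more can be done
None
```

I handed the job in at about 27 s with the green bar laid across the rollers (about 2 mm off centre, within 1° of square) and the lever held down at an estimated 29–33 N; the dial faced away from both cameras, so the needle itself was never read, and I viewed 11 pictures, one over the limit of 10.

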